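Press one mark into a clamped tag with a hand punch

ROBOT

A 7-joint arm with a two-finger parallel gripper is mounted at the origin on the work surface. World frame = base frame: x ahead of the robot, y to its left, z up, the work surface at z = 0. Lengths are in m, angles in rad, forces in N, time in s.
With the tool pointing down it reaches from about 0.425 to 0.925 m from the base axis. Payload 6.8 kg.
Tool frame: the origin (TCP) lies on the front face of the gripper's body, between the roots of the fingers; the fingertips stand 80 mm ahead of it and the grasp point (between the pads) lies 61 mm ahead of it (r.grip_depth is the z of the grasp point in the tool frame, in m); z points along the fingers, y is the line along which they close (so a half turn about z gives the same grasp; the last joint's range is limited). The gripper opens to 88 mm and grips with 3 to 60 N. Pads are 20 mm wide; open, the fingers measure 115 mm over their backs; the gripper's body (75 mm by 178 mm) begins 61 mm behind the grasp point.
Start: joints at [1.086, 0.477, 0.022, 1.555, -0.011, 1.109, -0.083], TCP at [0.248, -0.628, 0.303] pointing down, gripper open.
Joint ranges: [-2.96, 2.96], [-0.34, 2.1], [-1.41, 1.46], [0.24, 2.44], [-1.37, 4.51], [0.17, 1.92], [-2.96, 2.96]. Speed limits (rad/s): [2.39, 2.39, 3.14, 3.14, 3.14, 3.14, 3.14].

INTERFACE

Orientations are given as a unit quaternion [w, x, y, z].
In Python, from plant import read_state, imaging, hand_in, nets, r gives the robot as it stands. The module is installed in compiled form; this text tells all that it offers.
- The arm moves only by the tool servo_tool, never from a script. Its argument "motion" is a list of rows, each an object of numbers: "tx", "ty", "tz": the shift along the tool's x, y, z in m; "wx", "wy", "wz": the turn, a rotation vector about the tool's x, y, z in rad. In form: [{"tx": .., "ty": .., "tz": .., "wx": .., "wy": .., "wz": ..}, ...]. A call has 1 to 8 rows; each row shifts and turns the commanded pose from where the row before left it, along the tool's axes as they then stand; what a row does not reach is not made up. A row lasts 1/10 s, in which the tool goes at most 50 mm and 8.59 degrees, less where a joint would pass 70% of its speed; a pose out of reach is approached as far as the arm can. A call is refused whole if a number of a shift passes 0.05 or a number of a turn 0.15, either way. A call with a gripper value outside its range is refused whole. "fingers" is the finger opening in m, from 0 to 0.0878, set as the call begins (left out, the last holds). The fingers move at their own pace and stop on an object; "force" is the grip in N (left out, the last holds). Time passes only in rows, so rows that do not move let the fingers close. It gives the time, the measured TCP pose, the force, the opening and the grip force at its end, in the units of the state.
- read_state(): the state, without advancing time (a new reading comes with each control period).
- imaging.get_image(name): name is "scene" or "side" or "wrist"; returns the picture (384x512x3 uint8, red, green, blue); there is no depth.
- imaging.camera_params(name): a dict with "K" (3x3 intrinsics, pixels), "world_from_camera" (4x4, takes a point from camera to world coordinates); the wrist camera has in their place "mount" (4x4, takes a point from camera to tool coordinates, whose origin is the TCP and whose axes are the flange's). Camera axes: x right, y down, z forward; pixel columns grow to the right and rows downward; lengths in m; the calibration is good to about 2 mm. A picture is of the moment at which its call begins: read the wrist's pose just before it. camera_params takes no time and is no camera call.
- hand_in(): hands the job in; it is judged then, once.
Trained networks look in the newest picture that a camera, given by its name, has taken for a name from the list of things; names that differ only in an ending like _2 or _b are one class to them, and where a whole thing is asked for, a point or a joint stands for the part that bears it (a point fixed in the world has none). Each returns a list of dicts, best first, with "p" (0 to 1); they miss things now and then, are a little off and sometimes report something else, mostly with a low value. They report only what shows in the picture. A call takes as long as a camera call. They do not tell look-alikes from the thing itself.
- nets.silhouettes(camera, thing): "mask" (384x512 bool, what is visible of it) and "extent" ([left, top, width, height] as shares, 0 to 1, of the picture: columns of its width, rows of its height, round what is visible of it).
- nets.place_of(camera, thing): "point" ([row, column] as shares, 0 to 1, of the picture: columns of its width, rows of its height: a listed point, or the origin of a listed thing).
The state is a dict: "clock": time; "joint_pos": joint angles; "joint_velocities": joint speeds; "joint_torque": joint torques, N m; "eef_pos": TCP position; "ee_rot": TCP orientation; "force": force on the tool from outside, world axes, zero at the start; "moment": the same for the moment, N m; "finger_gap": finger opening in m; "gripper_force": force on a finger pad.
Only numpy, scipy, OpenCV 4.12 (cv2) and the standard library are available. Lean on these libraries where they do the work, as an engineer would, in place of code of your own. Each camera call takes 0.05 s, during which the arm holds its last target. There are 200 camera calls.

TASK

Take the punch with the round handle out of its block and, holding it upright, press its flat die on the crossing of the two scribed lines on the metal tag: come down gently, keep a steady push of about 11 newtons for two seconds, and never push twice as hard as that. Lift it straight up well clear of the tag without letting it slide, then stand it back in its own block and let go. Press with the punch only, keep the gripper off the marking jig, and leave the other punch and everything else on the cart where they are.

Things in the scene. Friction and masses are not known exactly. Their poses are not given: they have to be found in the camera images.
- punch: The punch to use, 0.13 kg, round, 116 mm long, upright. Origin: centre of its flat die face (lower end), z up its axis. From the bottom: steel nose, 10 mm die face widening to 18 mm at 18 mm up; 36 mm collar from 46 to 52 mm up (rests on the block); 25 mm brass ring 52 to 60 mm up; round beech handle 24 mm across up to 116 mm.
- stand: The round-handled punch's own fixed beech block, 70 x 70 x 50 mm. Origin: centre of its underside, z up. Round upright hole 25 mm across, 48 mm deep, in the middle of its top; with the punch in it the collar lies on the top and the die face is 4 mm above the underside.
- punch2: The other punch, to be left alone: same collar, square handle 22 x 22 mm, top 120 mm above the table (carry things over it higher than that). It stands in an identical fixed block about 150 mm from the first along y (which side varies). Origin: centre of its die face.
- jig: Fixed marking jig: steel base 150 x 120 x 18 mm, a low rail (34 mm high) along each long side. Origin: centre of underside, z up, x along the 150 mm side. A screw-set bed in the middle carries a sprung black tray 100 x 70 mm; on it an aluminium tag 76 x 44 mm under an end bar at each short end. The tag's top is 50 to 74 mm above the jig's underside: not measured, to be found by feel.
- mark (a point): Crossing of two thin dark scribed lines (34 and 30 mm) on the tag; in the jig's frame x = 12, y = -5 mm. Its height here is only nominal (50 mm above the jig's underside), not the tag's true top. Under a push the tray starts to give at about 4 N, then sinks about 1 mm per 4 N, and springs back. The tag is bare for 20 mm or more around it towards x, 17 mm towards y.
- sander: Bystander: palm sander about 120 x 100 x 134 mm; origin at the centre of its underside.
- mallet: Bystander: beech mallet lying down, 300 mm long, 90 mm high; origin at its underside in the handle's middle.
- case: Bystander: open plastic case 110 x 170 mm with countersinks, lid up to 90 mm high; origin at the centre of its underside.
- brush: Bystander: stainless bench brush 255 mm long, 30 mm wide, 44 mm high, between the blocks and the jig; origin at its underside.
- tin: Bystander: open steel tin 70 mm across, 60 mm high; origin at the centre of its underside.
- blanks: Bystander: stack of spare tags 76 x 44 mm, 10 mm high; origin at the centre of its underside.
Mind the look-alikes: they are no part of the job. Of the things like the jig, leave any that is pink; of the rest the smaller one is meant.

How it is judged:
By the outcome, as a careful person would: the job done as asked, in the order asked, and still so for the second after the job is handed in, with the robot touching nothing.
It also fails if it takes over 72 s, if anything falls off the work surface, if the arm or the gripper's body presses on something with over 40 N, if the wrist force passes 120 N, or if a joint passes its speed limit or range.

## Working session

There is one attempt and no reset: what is moved stays moved. The work goes in short steps, Python scripts to look and compute and a tool call to move; the robot and the scene stay as the last step left them, time stands still between calls to the robot, and variables do not carry over. Pictures are saved under pics/ and viewed, at most 10 in all, crops included, and the job is handed in when it is done.

Besides the shell and the picture viewer there is one more tool, called by a JSON object that holds its "op" and its "data", one argument or row to a line. servo_tool: Moves the arm, as the interface text tells. Its arguments: {"type":"object","properties":{"motion":{"type":"array"},"fingers":{"type":"number"},"force":{"type":"number"}},"required":["motion"]}

```bash
mkdir -p pics; python3 - <<'E'
from plant import *
import cv2,numpy as np
s=read_state();print(s['clock'],s['eef_pos'],s['ee_rot'],s['force'],s['finger_gap'])
for c in ['scene','side']:
    im=imaging.get_image(c);cv2.imwrite(f'pics/{c}0.png',im[:,:,::-1])
    for t in ['punch','jig','mark','stand','punch2']:
        for d in nets.place_of(c,t)[:4]:print(c,t,round(d['p'],2),np.round(np.array(d['point'])*[384,512],1))
    p=imaging.camera_params(c);print(p['K'].tolist() if hasattr(p['K'],'tolist') else p['K'],np.round(p['world_from_camera'],3).tolist())
print(imaging.camera_params('wrist'))
E
```

```text
0.0 [ 0.24819522 -0.62725527  0.30171332] [-8.35481822e-04  9.82302528e-01  1.87299197e-01 -2.36757367e-04] [-0.12253733 -0.1774127   0.6491845 ] 0.0875222188828869
scene punch 0.64 [253.6 222.2]
scene punch 0.62 [281.3 185.1]
scene jig 0.89 [176.4 289.8]
scene jig 0.82 [212.9 163.5]
scene jig 0.55 [122.2 236.1]
scene mark 0.7 [208.3 167.3]
scene mark 0.63 [106.5 234.4]
scene mark 0.61 [169.3 299.6]
scene stand 0.59 [281.8 181.9]
scene punch2 0.64 [253.6 222.2]
scene punch2 0.62 [281.3 185.1]
[[454.289659177575, 0.0, 250.89619397683447], [0.0, 454.289659177575, 195.25075537348266], [0.0, 0.0, 1.0]] [[0.769, 0.53, -0.357, 0.992], [0.639, -0.645, 0.419, -0.526], [-0.008, -0.55, -0.835, 1.188], [0.0, 0.0, 0.0, 1.0]]
side punch 0.61 [146.2 256.4]
side punch 0.46 [117.7 265.3]
side jig 0.9 [249.9 245.1]
side jig 0.87 [290.  386.4]
side jig 0.64 [148.7 332.3]
side mark 0.95 [136.4 330.2]
side mark 0.77 [275.3 384.7]
side stand 0.77 [116.2 266.9]
side punch2 0.61 [146.2 256.4]
side punch2 0.46 [117.7 265.3]
[[411.8761922742512, 0.0, 256.3330958559082], [0.0, 411.8761922742512, 191.5033599662928], [0.0, 0.0, 1.0]] [[-0.997, -0.061, 0.046, 0.489], [-0.076, 0.744, -0.663, 0.718], [0.006, -0.665, -0.747, 0.781], [0.0, 0.0, 0.0, 1.0]]
{'K': array([[324.51874256,   0.        , 256.24996428],
       [  0.        , 324.51874256, 192.84359734],
       [  0.        ,   0.        ,   1.        ]]), 'mount': array([[-1.01615426e-03, -9.58659413e-01, -2.84554209e-01,
         7.66966328e-02],
       [ 9.99999180e-01, -1.19604750e-03,  4.58432022e-04,
         7.88727560e-04],
       [-7.79820523e-04, -2.84553510e-01,  9.58659842e-01,
        -8.18104756e-02],
       [ 0.00000000e+00,  0.00000000e+00,  0.00000000e+00,
         1.00000000e+00]])}
```

View pics/scene0.png

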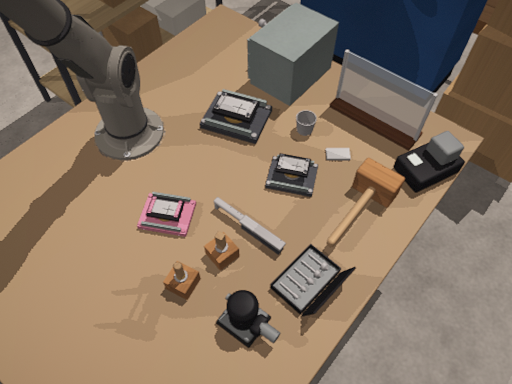

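View pics/side0.png

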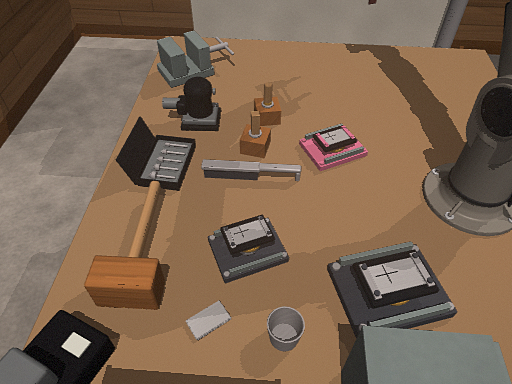

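The scene picture shows three jigs: pink at (166,213), a large dark one at (237,115) and a small dark one at (292,174). The small dark one is the target. The two punches are at (221,245) and (181,278). I'll zoom in to tell the handles apart and triangulate.

```bash
cat > h.py <<'E'
from plant import *
import cv2,numpy as np
from scipy.spatial.transform import Rotation as R
def rot(s): return R.from_quat(np.roll(s['ee_rot'],-1)).as_matrix()
def cam(c,s=None):
    p=imaging.camera_params(c);K=np.array(p['K'])
    if c=='wrist':
        s=s or read_state();T=np.eye(4);T[:3,:3]=rot(s);T[:3,3]=s['eef_pos'];return K,T@p['mount']
    return K,np.array(p['world_from_camera'])
def ray(C,rc):
    K,T=C;d=T[:3,:3]@np.linalg.solve(K,[rc[1],rc[0],1]);return T[:3,3],d/np.linalg.norm(d)
def tri(*rs):
    A=0;b=0
    for o,d in rs:
        P=np.eye(3)-np.outer(d,d);A=A+P;b=b+P@o
    x=np.linalg.solve(A,b);return np.round(x,4),[round(float(np.linalg.norm((np.eye(3)-np.outer(d,d))@(x-o))),4) for o,d in rs]
def atz(C,rc,z):
    o,d=ray(C,rc);return o+d*(z-o[2])/d[2]
def proj(C,X):
    K,T=C;q=K@(T[:3,:3].T@(np.array(X)-T[:3,3]));return q[1]/q[2],q[0]/q[2]
E
python3 - <<'E'
from h import *
S,D=cam('scene'),cam('side')
for n,a,b in [('jig',(176.4,289.8),(249.9,245.1)),('mark',(169.3,299.6),(235,241)),
 ('pA far base',(253.6,222.2),(146.2,256.4)),('pB',(281.3,185.1),(117.7,265.3)),('topA',(234,221),(113,255)),('topB',(264,179),(84,268))]:
    print(n,tri(ray(S,a),ray(D,b)))
a=cv2.imread('pics/scene0.png')[215:305,150:250];b=cv2.imread('pics/side0.png')[75:165,230:330]
cv2.imwrite('pics/z.png',np.hstack([cv2.resize(i,(400,360),interpolation=2) for i in (a,b)]))
E
```

```text
jig (array([0.5434, 0.2031, 0.0058]), [0.0057, 0.0057])
mark (array([0.5612, 0.2072, 0.0612]), [0.0049, 0.0049])
pA far base (array([ 0.5508, -0.1399,  0.0053]), [0.0013, 0.0013])
pB (array([ 0.5313, -0.2686,  0.0068]), [0.0015, 0.0015])
topA (array([ 0.5543, -0.137 ,  0.1225]), [0.0006, 0.0006])
topB (array([ 0.5288, -0.2702,  0.1222]), [0.0011, 0.0011])
```

View pics/z.png

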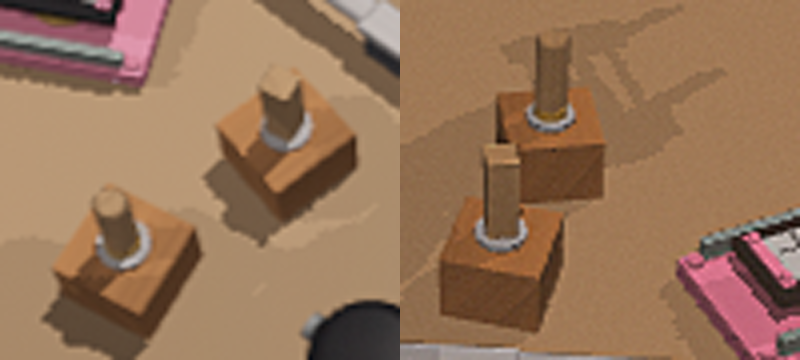

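The round handle, with its brass ring, is on the far punch at about (0.53, -0.27). The square one is at y≈-0.14. I'll move the wrist camera above the round one.

{"op": "servo_tool", "data": {
  "motion": [
    {"tx": 0.0245,"ty": -0.0143},
    {"tx": 0.0245,"ty": -0.0143},
    {"tx": 0.0245,"ty": -0.0143},
    {"tx": 0.0245,"ty": -0.0143},
    {"tx": 0.0245,"ty": -0.0143},
    {"tx": 0.0245,"ty": -0.0143},
    {"tx": 0.0245,"ty": -0.0143},
    {"tx": 0.0245,"ty": -0.0143}
  ]
}}

```text
schema error: expected keys tx, ty, tz, wx, wy, wz
```

{"op": "servo_tool", "data": {
  "motion": [
    {"tx": 0.0245,"ty": -0.0143},
    {"tx": 0.0245,"ty": -0.0143},
    {"tx": 0.0245,"ty": -0.0143},
    {"tx": 0.0245,"ty": -0.0143},
    {"tx": 0.0245,"ty": -0.0143},
    {"tx": 0.0245,"ty": -0.0143},
    {"tx": 0.0245,"ty": -0.0143},
    {}
  ]
}}

```text
schema error: expected keys tx, ty, tz, wx, wy, wz
```

```bash
python3 - <<'E'
from h import *
s=read_state();C=cam('wrist',s);im=imaging.get_image('wrist');cv2.imwrite('pics/w1.png',im[:,:,::-1])
print(s['clock'],s['eef_pos'],s['ee_rot'],np.round(s['joint_pos'],2))
for t in ['punch','stand']:
  for d in nets.place_of('wrist',t)[:2]:
    rc=np.array(d['point'])*[384,512];print(t,round(d['p'],2),rc,atz(C,rc,.004))
E
```

```text
0.6 [ 0.2483863  -0.62765856  0.30270195] [3.26574718e-05 9.82304386e-01 1.87291465e-01 4.77249856e-06] [ 1.09  0.48  0.02  1.56 -0.01  1.11 -0.08]
```

View pics/w1.png

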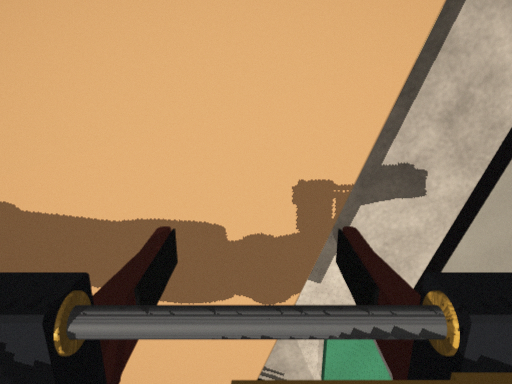

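The call was refused because every key is needed. The wrist picture only shows bare table and the fingers, with the tips at about (170,232) and (345,232). I'll repeat it with all the keys.

{"op": "servo_tool", "data": {
  "motion": [
    {"tx": 0.0245,"ty": -0.0143,"tz": 0,"wx": 0,"wy": 0,"wz": 0},
    {"tx": 0.0245,"ty": -0.0143,"tz": 0,"wx": 0,"wy": 0,"wz": 0},
    {"tx": 0.0245,"ty": -0.0143,"tz": 0,"wx": 0,"wy": 0,"wz": 0},
    {"tx": 0.0245,"ty": -0.0143,"tz": 0,"wx": 0,"wy": 0,"wz": 0},
    {"tx": 0.0245,"ty": -0.0143,"tz": 0,"wx": 0,"wy": 0,"wz": 0},
    {"tx": 0.0245,"ty": -0.0143,"tz": 0,"wx": 0,"wy": 0,"wz": 0},
    {"tx": 0.0245,"ty": -0.0143,"tz": 0,"wx": 0,"wy": 0,"wz": 0},
    {"tx": 0.0245,"ty": -0.0143,"tz": 0,"wx": 0,"wy": 0,"wz": 0}
  ]
}}

```text
clock: 1.55
eef_pos: [0.3892, -0.4482, 0.3029]
ee_rot: [0.0, 0.982, 0.187, 0.0]
force: [-0.9, -0.3, -0.8]
finger_gap: 0.0874
gripper_force: 0.0
```

{"op": "servo_tool", "data": {
  "motion": [
    {"tx": 0.0245,"ty": -0.0143,"tz": 0,"wx": 0,"wy": 0,"wz": 0},
    {"tx": 0.0245,"ty": -0.0143,"tz": 0,"wx": 0,"wy": 0,"wz": 0},
    {"tx": 0.0245,"ty": -0.0143,"tz": 0,"wx": 0,"wy": 0,"wz": 0},
    {"tx": 0.0245,"ty": -0.0143,"tz": 0,"wx": 0,"wy": 0,"wz": 0},
    {"tx": 0.0245,"ty": -0.0143,"tz": 0,"wx": 0,"wy": 0,"wz": 0},
    {"tx": 0.0245,"ty": -0.0143,"tz": 0,"wx": 0,"wy": 0,"wz": 0},
    {"tx": 0,"ty": 0,"tz": 0,"wx": 0,"wy": 0,"wz": 0},
    {"tx": 0,"ty": 0,"tz": 0,"wx": 0,"wy": 0,"wz": 0}
  ]
}}

```text
clock: 2.35
eef_pos: [0.4938, -0.3151, 0.3027]
ee_rot: [0.0, 0.982, 0.188, -0.0]
force: [-0.4, -0.4, 0.4]
finger_gap: 0.0881
gripper_force: 0.0
```

```bash
python3 - <<'E'
from h import *
s=read_state();C=cam('wrist',s);im=imaging.get_image('wrist');cv2.imwrite('pics/w2.png',im[:,:,::-1])
print(s['clock'],s['eef_pos'],s['ee_rot'],np.round(s['joint_pos'],2))
for t in ['punch','stand']:
  for d in nets.place_of('wrist',t)[:2]:
    rc=np.array(d['point'])*[384,512];print(t,round(d['p'],2),rc,atz(C,rc,.004))
E
```

```text
2.35 [ 0.49378145 -0.31510883  0.30269292] [ 1.02757868e-04  9.82187101e-01  1.87905517e-01 -7.58013494e-05] [ 0.56  0.34 -0.12  1.77  0.05  1.04 -0.77]
punch 0.96 [124.3008 237.8752] [ 0.52914381 -0.27949881  0.004     ]
punch 0.72 [ 57.984  130.4064] [ 0.5523831 -0.1457323  0.004    ]
stand 0.7 [128.2176 238.592 ] [ 0.52529435 -0.28183637  0.004     ]
```

View pics/w2.png

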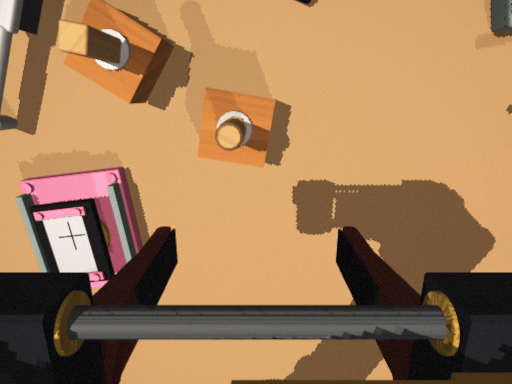

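The wrist view shows the round-handled punch with its handle top at (231,133) and its collar at (234,128). The square one is at (75,38) and the pink jig is at lower left. I'll fit this view, then move closer for a second one.

```bash
cat >> h.py <<'E'
def fit(im,box):  # light handle-top disc and white collar ring: centres (row,col)
    r0,r1,c0,c1=box;h=cv2.cvtColor(im[r0:r1,c0:c1],cv2.COLOR_RGB2HSV);out={}
    for n,m in [('top',(h[...,2]>185)&(h[...,1]>60)&(h[...,1]<150)),('collar',(h[...,1]<40)&(h[...,2]>110))]:
        m=cv2.morphologyEx(m.astype(np.uint8),cv2.MORPH_OPEN,np.ones((2,2)))
        cs=cv2.findContours(m,0,cv2.CHAIN_APPROX_NONE)[0]
        if not cs: continue
        c=max(cs,key=cv2.contourArea)
        (x,y),rad=cv2.minEnclosingCircle(c);out[n]=((y+r0,x+c0),round(rad,1),cv2.contourArea(c))
    return out
E
python3 - <<'E'
from h import *
im=cv2.imread('pics/w2.png')[:,:,::-1];C=cam('wrist')
f=fit(im,(90,165,200,275));print(f)
for n,z in [('top',.12),('collar',.056)]:
    if n in f: print(n,atz(C,f[n][0],z))
for r in range(112,150,3): print([tuple(int(v) for v in im[r,c]) for c in (222,231,240)])
E
```

```text
{'top': ((137.12264251708984, 229.34905624389648), 11.7, 379.5), 'collar': ((129.4342918395996, 235.00307846069336), 17.5, 191.0)}
top [ 0.52707862 -0.28094111  0.12      ]
collar [ 0.52726472 -0.28154555  0.056     ]
[(194, 118, 57), (226, 215, 206), (187, 171, 154)]
[(200, 156, 119), (228, 219, 210), (222, 212, 202)]
[(231, 224, 215), (145, 104, 51), (180, 159, 135)]
[(228, 219, 208), (83, 58, 36), (91, 65, 38)]
[(132, 97, 60), (141, 102, 64), (75, 56, 35)]
[(211, 153, 96), (240, 193, 122), (84, 61, 38)]
[(240, 194, 123), (239, 190, 119), (109, 78, 49)]
[(237, 188, 117), (240, 192, 122), (128, 93, 57)]
[(232, 179, 114), (241, 194, 126), (156, 112, 69)]
[(234, 183, 117), (235, 184, 114), (137, 100, 62)]
[(242, 197, 126), (230, 175, 109), (116, 83, 52)]
[(215, 159, 97), (239, 188, 120), (130, 107, 85)]
[(181, 116, 63), (173, 124, 77), (206, 127, 63)]
```

{"op": "servo_tool", "data": {
  "motion": [
    {"tx": 0.025,"ty": -0.0143,"tz": 0,"wx": 0,"wy": 0,"wz": 0},
    {"tx": 0.0237,"ty": -0.014,"tz": 0,"wx": 0,"wy": 0,"wz": 0},
    {"tx": 0,"ty": 0,"tz": 0,"wx": 0,"wy": 0,"wz": 0},
    {"tx": 0,"ty": 0,"tz": 0,"wx": 0,"wy": 0,"wz": 0}
  ]
}}

```text
clock: 2.9
eef_pos: [0.5281, -0.2718, 0.3026]
ee_rot: [0.0, 0.982, 0.187, -0.0]
force: [0.3, -1.0, -0.2]
finger_gap: 0.0881
gripper_force: 0.0
```

```bash
python3 - <<'E'
from h import *
s=read_state();C=cam('wrist',s);im=imaging.get_image('wrist');cv2.imwrite('pics/w3.png',im[:,:,::-1])
print(s['clock'],s['eef_pos'])
for d in nets.place_of('wrist','punch')[:2]:
    rc=np.array(d['point'])*[384,512];print(round(d['p'],2),rc,atz(C,rc,.004))
print('expect top',proj(C,[.5288,-.2702,.12]))
r,c=map(int,proj(C,[.5288,-.2702,.12]))
cv2.imwrite('pics/w3c.png',cv2.resize(np.ascontiguousarray(im[:290,130:380,::-1]),None,fx=2,fy=2))
E
```

```text
2.9 [ 0.52809361 -0.27178009  0.3025897 ]
0.97 [104.7936 160.3072] [ 0.55155339 -0.14704038  0.004     ]
0.79 [166.1184 257.8944] [ 0.52631273 -0.27574426  0.004     ]
expect top (np.float64(189.3112142089446), np.float64(253.69067950666192))
```

View pics/w3c.png

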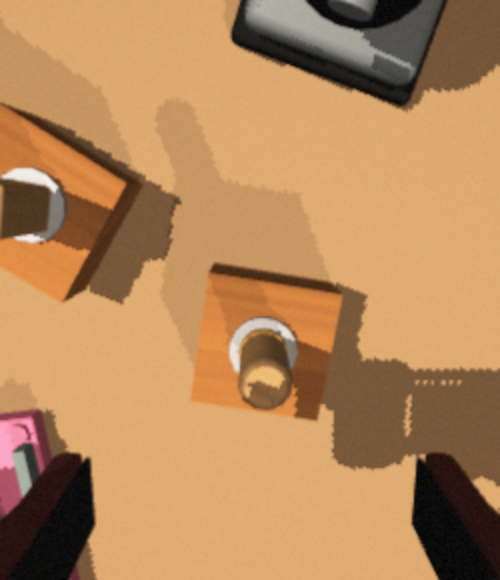

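The crop shows the handle top centred at about (265,383), full-frame col 262.5, row 191.5. The collar is at (263,348), full-frame (261.5,174), and the block is centred at about (268,345).

```bash
python3 - <<'E'
from h import *
C=cam('wrist');p=imaging.camera_params('wrist')
T=np.eye(4);T[:3,:3]=R.from_quat([.98219,.1879,0,.0]).as_matrix();T[:3,3]=[.49378,-.31511,.30269]
C2=(np.array(p['K']),T@p['mount']);S,D=cam('scene'),cam('side')
print('top2v',tri(ray(C,(191.5,262.5)),ray(C2,(134,230.5))))
print('col2v',tri(ray(C,(174,261.5)),ray(C2,(128.5,234.5))))
print('top all',tri(ray(C,(191.5,262.5)),ray(C2,(134,230.5)),ray(S,(264,178.5)),ray(D,(84,268))))
print(atz(C,(191.5,262.5),.12),atz(C2,(134,230.5),.12),atz(C,(174,261.5),.056),atz(C2,(128.5,234.5),.056))
im=cv2.imread('pics/w3.png')
g=cv2.GaussianBlur(im,(3,3),0)
h=cv2.cvtColor(im,cv2.COLOR_BGR2HSV)
m=((h[...,1]<50)&(h[...,2]>110)).astype(np.uint8);m[:150]=0;m[190:]=0;m[:,:235]=0;m[:,290:]=0
y,x=np.nonzero(m);print('collar px',x.min(),x.max(),y.min(),y.max())
# block top corners (crop coords/2 + offset)
cs=[(264/2,130+212/2),(292/2,130+342/2),(418/2,130+318/2),(400/2,130+192/2)]
E
```

```text
top2v (array([ 0.5309, -0.2788,  0.125 ]), [0.0007, 0.0007])
col2v (array([ 0.5292, -0.279 ,  0.0564]), [0.0002, 0.0002])
top all (array([ 0.5293, -0.276 ,  0.1209]), [0.0029, 0.0035, 0.0053, 0.0021])
[ 0.52902895 -0.27895771  0.12      ] [ 0.53083261 -0.27908554  0.12      ] [ 0.52924975 -0.27910867  0.056     ] [ 0.52903995 -0.27886466  0.056     ]
collar px 245 277 159 185
```

{"op": "servo_tool", "data": {
  "motion": [
    {"tx": -0.0016,"ty": 0.0071,"tz": 0,"wx": 0,"wy": 0,"wz": 0},
    {"tx": 0,"ty": 0,"tz": 0.022,"wx": 0,"wy": 0,"wz": 0},
    {"tx": 0,"ty": 0,"tz": 0.022,"wx": 0,"wy": 0,"wz": 0},
    {"tx": 0,"ty": 0,"tz": 0.022,"wx": 0,"wy": 0,"wz": 0},
    {"tx": 0,"ty": 0,"tz": 0.022,"wx": 0,"wy": 0,"wz": 0},
    {"tx": 0,"ty": 0,"tz": 0.022,"wx": 0,"wy": 0,"wz": 0},
    {"tx": 0,"ty": 0,"tz": 0.022,"wx": 0,"wy": 0,"wz": 0},
    {"tx": 0,"ty": 0,"tz": 0.0146,"wx": 0,"wy": 0,"wz": 0}
  ]
}}

```text
clock: 3.8
eef_pos: [0.5286, -0.2796, 0.1545]
ee_rot: [-0.0, 0.982, 0.186, -0.001]
force: [-0.5, -0.6, 0.5]
finger_gap: 0.0882
gripper_force: 0.0
```

{"op": "servo_tool", "data": {
  "motion": [
    {"tx": 0,"ty": 0,"tz": 0,"wx": 0,"wy": 0,"wz": 0},
    {"tx": 0,"ty": 0,"tz": 0,"wx": 0,"wy": 0,"wz": 0},
    {"tx": 0,"ty": 0,"tz": 0,"wx": 0,"wy": 0,"wz": 0},
    {"tx": 0,"ty": 0,"tz": 0,"wx": 0,"wy": 0,"wz": 0}
  ]
}}

```text
clock: 4.2
eef_pos: [0.5303, -0.2786, 0.1572]
ee_rot: [0.001, 0.982, 0.187, 0.001]
force: [-0.5, -0.6, 0.4]
finger_gap: 0.0879
gripper_force: 0.0
```

{"op": "servo_tool", "data": {
  "motion": [
    {"tx": 0,"ty": 0,"tz": 0,"wx": 0,"wy": 0,"wz": 0},
    {"tx": 0,"ty": 0,"tz": 0,"wx": 0,"wy": 0,"wz": 0},
    {"tx": 0,"ty": 0,"tz": 0,"wx": 0,"wy": 0,"wz": 0},
    {"tx": 0,"ty": 0,"tz": 0,"wx": 0,"wy": 0,"wz": 0},
    {"tx": 0,"ty": 0,"tz": 0,"wx": 0,"wy": 0,"wz": 0},
    {"tx": 0,"ty": 0,"tz": 0,"wx": 0,"wy": 0,"wz": 0}
  ],
  "fingers": 0.04,
  "force": 5
}}

```text
clock: 4.8
eef_pos: [0.5296, -0.2782, 0.156]
ee_rot: [-0.0, 0.982, 0.187, -0.0]
force: [-0.3, 0.2, 0.5]
finger_gap: 0.0439
gripper_force: 0.0
```

```bash
python3 - <<'E'
from h import *
s=read_state();im=imaging.get_image('wrist');C=cam('wrist',s)
print(s['eef_pos'],s['finger_gap'],s['force'])
cv2.imwrite('pics/w4.png',cv2.resize(np.ascontiguousarray(im[150:,100:412,::-1]),None,fx=2,fy=2))
e=s['eef_pos'];print('tool axis at z=.12 px',proj(C,[e[0],e[1],.12]))
E
```

```text
[ 0.52964098 -0.27823318  0.15601819] 0.04388985777182118 [-0.25809388  0.21757669  0.45537165]
tool axis at z=.12 px (np.float64(289.1453146048073), np.float64(254.32327762611564))
```

View pics/w4.png

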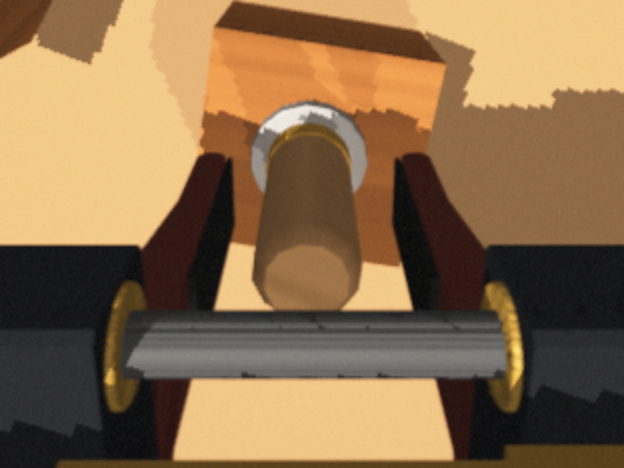

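The crop shows the handle top at (308,282), full-frame (254,291). The tool axis projects to (254.3,289), so it is centred to within 1 mm. Next I close the gripper and lift.

{"op": "servo_tool", "data": {
  "motion": [
    {"tx": 0,"ty": 0,"tz": 0,"wx": 0,"wy": 0,"wz": 0},
    {"tx": 0,"ty": 0,"tz": 0,"wx": 0,"wy": 0,"wz": 0},
    {"tx": 0,"ty": 0,"tz": 0,"wx": 0,"wy": 0,"wz": 0},
    {"tx": 0,"ty": 0,"tz": 0,"wx": 0,"wy": 0,"wz": 0},
    {"tx": 0,"ty": 0,"tz": 0,"wx": 0,"wy": 0,"wz": 0},
    {"tx": 0,"ty": 0,"tz": 0,"wx": 0,"wy": 0,"wz": 0}
  ],
  "fingers": 0.0,
  "force": 50
}}

```text
clock: 5.45
eef_pos: [0.5296, -0.2781, 0.156]
ee_rot: [-0.0, 0.982, 0.187, -0.0]
force: [1.1, 2.1, 0.1]
finger_gap: 0.0233
gripper_force: 50.0
```

```bash
python3 - <<'E'
from h import *
ps=[]
for i in range(4):
    s=read_state();ps.append(np.r_[s['eef_pos'],s['force']]);imaging.get_image('wrist')
print(np.round(np.mean(ps,0),4),np.round(np.std(ps,0),4),s['finger_gap'],s['gripper_force'],s['clock'])
E
```

```text
[ 0.5296 -0.2782  0.156  -0.0918  0.7094 -0.5404] [0.000e+00 1.000e-04 0.000e+00 6.602e-01 8.237e-01 3.793e-01] 0.023249694142723275 49.987825287971646 5.6
```

{"op": "servo_tool", "data": {
  "motion": [
    {"tx": 0,"ty": 0,"tz": -0.005,"wx": 0,"wy": 0,"wz": 0},
    {"tx": 0,"ty": 0,"tz": -0.015,"wx": 0,"wy": 0,"wz": 0},
    {"tx": 0,"ty": 0,"tz": -0.02,"wx": 0,"wy": 0,"wz": 0},
    {"tx": 0,"ty": 0,"tz": -0.02,"wx": 0,"wy": 0,"wz": 0},
    {"tx": 0,"ty": 0,"tz": -0.02,"wx": 0,"wy": 0,"wz": 0},
    {"tx": 0,"ty": 0,"tz": -0.02,"wx": 0,"wy": 0,"wz": 0},
    {"tx": 0,"ty": 0,"tz": -0.02,"wx": 0,"wy": 0,"wz": 0},
    {"tx": 0,"ty": 0,"tz": -0.02,"wx": 0,"wy": 0,"wz": 0}
  ]
}}

```text
clock: 6.45
eef_pos: [0.5296, -0.2784, 0.2983]
ee_rot: [0.0, 0.982, 0.187, 0.001]
force: [-0.4, -0.9, -1.8]
finger_gap: 0.0234
gripper_force: 50.0
```

Held (gap 23.3 mm, grip 50 N). I'll carry it high to the near side of the small dark jig, with the mark ahead of the camera.

{"op": "servo_tool", "data": {
  "motion": [
    {"tx": 0,"ty": 0,"tz": -0.015,"wx": 0,"wy": 0,"wz": 0},
    {"tx": 0,"ty": -0.01,"tz": -0.015,"wx": 0,"wy": 0,"wz": 0},
    {"tx": 0.007,"ty": -0.027,"tz": 0,"wx": 0,"wy": 0,"wz": 0},
    {"tx": 0.007,"ty": -0.03,"tz": 0,"wx": 0,"wy": 0,"wz": 0},
    {"tx": 0.007,"ty": -0.03,"tz": 0,"wx": 0,"wy": 0,"wz": 0},
    {"tx": 0.007,"ty": -0.03,"tz": 0,"wx": 0,"wy": 0,"wz": 0},
    {"tx": 0.007,"ty": -0.03,"tz": 0,"wx": 0,"wy": 0,"wz": 0},
    {"tx": 0.007,"ty": -0.03,"tz": 0,"wx": 0,"wy": 0,"wz": 0}
  ]
}}

```text
clock: 7.25
eef_pos: [0.499, -0.0871, 0.3265]
ee_rot: [0.0, 0.982, 0.187, -0.0]
force: [0.4, -0.3, -1.9]
finger_gap: 0.0232
gripper_force: 50.0
```

{"op": "servo_tool", "data": {
  "motion": [
    {"tx": 0.007,"ty": -0.03,"tz": 0,"wx": 0,"wy": 0,"wz": 0},
    {"tx": 0.008,"ty": -0.03,"tz": 0,"wx": 0,"wy": 0,"wz": 0},
    {"tx": 0.008,"ty": -0.03,"tz": 0,"wx": 0,"wy": 0,"wz": 0},
    {"tx": 0.008,"ty": -0.03,"tz": 0,"wx": 0,"wy": 0,"wz": 0},
    {"tx": 0.008,"ty": -0.03,"tz": 0,"wx": 0,"wy": 0,"wz": 0},
    {"tx": 0.008,"ty": -0.03,"tz": 0,"wx": 0,"wy": 0,"wz": 0},
    {"tx": 0.008,"ty": -0.03,"tz": 0,"wx": 0,"wy": 0,"wz": 0},
    {"tx": 0.008,"ty": -0.03,"tz": 0,"wx": 0,"wy": 0,"wz": 0}
  ]
}}

```text
clock: 8.05
eef_pos: [0.4691, 0.1588, 0.3265]
ee_rot: [0.0, 0.982, 0.187, -0.0]
force: [1.3, -0.1, -2.3]
finger_gap: 0.0232
gripper_force: 50.0
```

{"op": "servo_tool", "data": {
  "motion": [
    {"tx": 0,"ty": -0.012,"tz": 0,"wx": 0,"wy": 0,"wz": 0},
    {"tx": 0,"ty": 0,"tz": 0,"wx": 0,"wy": 0,"wz": 0},
    {"tx": 0,"ty": 0,"tz": 0,"wx": 0,"wy": 0,"wz": 0},
    {"tx": 0,"ty": 0,"tz": 0,"wx": 0,"wy": 0,"wz": 0}
  ]
}}

```text
clock: 8.45
eef_pos: [0.466, 0.1668, 0.326]
ee_rot: [0.0, 0.983, 0.186, -0.0]
force: [0.5, -1.3, -1.5]
finger_gap: 0.0233
gripper_force: 50.0
```

```bash
python3 - <<'E'
from h import *
s=read_state();C=cam('wrist',s);im=imaging.get_image('wrist');cv2.imwrite('pics/m1.png',im[:,:,::-1])
np.save('C1.npy',C[1]);print(s['clock'],s['eef_pos'],s['ee_rot'],np.round(s['joint_pos'],2),s['finger_gap'])
for t in ['mark','jig','punch']:
  for d in nets.place_of('wrist',t)[:3]:
    rc=np.array(d['point'])*[384,512];print(t,round(d['p'],2),rc,atz(C,rc,.06))
E
```

```text
8.45 [0.46603559 0.16677467 0.32599928] [ 4.80378900e-04  9.82544048e-01  1.86029411e-01 -1.49129963e-04] [-0.08  0.19 -0.44  1.92  0.09  1.05 -1.75] 0.023267739545344668
mark 0.88 [ 74.9184 258.5088] [0.55807088 0.19905361 0.06      ]
mark 0.65 [297.984 104.704] [0.24718079 0.28093964 0.06      ]
jig 0.86 [318.1056 421.7856] [ 0.36401944 -0.09923599  0.06      ]
jig 0.66 [ 89.5872 249.6   ] [0.54162733 0.20235661 0.06      ]
jig 0.65 [274.4832 123.392 ] [0.28746615 0.267824   0.06      ]
punch 0.68 [203.2128 255.0784] [0.42979824 0.1526929  0.06      ]
```

View pics/m1.png

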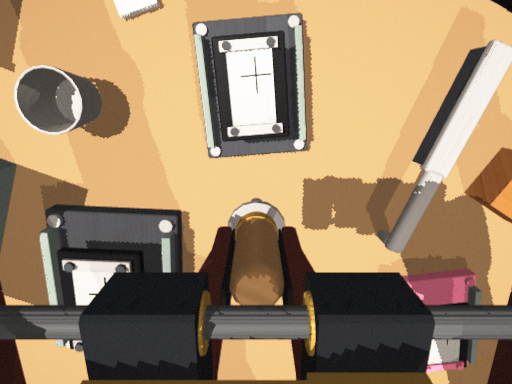

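The picture shows the small dark jig with its crossing at about (257,75). The held punch is at lower centre with its collar at (257,215) and is clear of everything. I'll fit the scribed lines to sub-pixel accuracy and take a second, nearer view.

```bash
cat >> h.py <<'E'
def cross(im,rc,w):
    """sub-pixel crossing of two dark lines near rc (one roughly along rows, one along columns)"""
    g=255-cv2.cvtColor(im,cv2.COLOR_RGB2GRAY).astype(float);r0,c0=map(int,np.round(rc));g=g[r0-w:r0+w+1,c0-w:c0+w+1]
    def line(a):
        a=np.clip(a-np.median(a,1,keepdims=True)-25,0,None);pk=a.argmax(1);t=np.arange(len(a));k=np.arange(a.shape[1])
        ok=(a.max(1)>10)
        u=np.array([(a[i]*(abs(k-pk[i])<=2)*k).sum()/max((a[i]*(abs(k-pk[i])<=2)).sum(),1e-9) for i in t])
        m=np.median(u[ok]);ok&=abs(u-m)<6
        for _ in range(4):
            q=np.polyfit(t[ok],u[ok],1);ok&=abs(u-np.polyval(q,t))<1.0
        return q,ok.sum()
    (a,b),n1=line(g);(c,d),n2=line(g.T)   # col=a*row+b ; row=c*col+d
    r=(c*b+d)/(1-a*c);return (r+r0-w,a*r+b+c0-w),n1,n2,np.degrees(np.arctan([a,c]))
E
python3 - <<'E'
from h import *
im=cv2.imread('pics/m1.png')[:,:,::-1]
for w in (10,13,15): print(cross(im,(75,257),w))
E
```

```text
((np.float64(74.72268947153898), np.float64(255.5128496422647)), np.int64(21), np.int64(21), array([ 4.02343488, -4.76589091]))
((np.float64(74.75812844743797), np.float64(255.52650131711272)), np.int64(26), np.int64(27), array([ 3.85101501, -4.76396358]))
((np.float64(74.77217879075641), np.float64(255.52836421499745)), np.int64(30), np.int64(29), array([ 4.14139942, -4.8805908 ]))
```

{"op": "servo_tool", "data": {
  "motion": [
    {"tx": 0.02,"ty": 0,"tz": 0,"wx": 0,"wy": 0,"wz": 0},
    {"tx": 0.02,"ty": 0,"tz": 0,"wx": 0,"wy": 0,"wz": 0},
    {"tx": 0.015,"ty": 0,"tz": 0,"wx": 0,"wy": 0,"wz": 0},
    {"tx": 0,"ty": 0,"tz": 0,"wx": 0,"wy": 0,"wz": 0},
    {"tx": 0,"ty": 0,"tz": 0,"wx": 0,"wy": 0,"wz": 0}
  ]
}}

```text
clock: 9.15
eef_pos: [0.5166, 0.1884, 0.3257]
ee_rot: [0.0, 0.982, 0.187, -0.001]
force: [0.4, -0.3, -2.0]
finger_gap: 0.0235
gripper_force: 50.0
```

```bash
python3 - <<'E'
from h import *
s=read_state();C=cam('wrist',s);im=imaging.get_image('wrist');cv2.imwrite('pics/m2.png',im[:,:,::-1])
print(s['clock'],s['eef_pos'],s['ee_rot'])
d=nets.place_of('wrist','mark')[:3];print([(round(x['p'],2),np.array(x['point'])*[384,512]) for x in d])
K,_=C;C1=(K,np.load('C1.npy'));np.save('C2.npy',C[1])
im1=cv2.imread('pics/m1.png')[:,:,::-1]
g=proj(C,atz(C1,(75,257),.065));print(g)
p1=cross(im1,(75,257),13)[0]
for w in (12,15):
    p2=cross(im,g,w);print(p2,tri(ray(C1,p1),ray(C,p2[0])))
    for z in (.05,.06,.07):print(z,atz(C1,p1,z),atz(C,p2[0],z))
E
```

```text
9.15 [0.51659761 0.18839863 0.32568073] [ 6.98177968e-05  9.82342506e-01  1.87090554e-01 -5.65808240e-04]
[(0.78, array([365.6832, 441.3952])), (0.58, array([127.9104, 255.8976]))]
(np.float64(130.84746477243988), np.float64(258.92942325485393))
((np.float64(131.7911002183774), np.float64(257.5272540133786)), np.int64(25), np.int64(25), array([ 4.04107911, -4.38142192])) (array([0.5564, 0.2017, 0.0723]), [0.0, 0.0])
0.05 [0.55767275 0.20213386 0.05      ] [0.55429395 0.20071775 0.05      ]
0.06 [0.55711518 0.20191094 0.06      ] [0.55524555 0.20114214 0.06      ]
0.07 [0.55655761 0.20168802 0.07      ] [0.55619716 0.20156652 0.07      ]
((np.float64(131.8250802947439), np.float64(257.4923844894573)), np.int64(22), np.int64(29), array([ 4.60652218, -4.41535985])) (array([0.5564, 0.2017, 0.0725]), [0.0, 0.0])
0.05 [0.55767275 0.20213386 0.05      ] [0.55424606 0.20073963 0.05      ]
0.06 [0.55711518 0.20191094 0.06      ] [0.55519901 0.2011634  0.06      ]
0.07 [0.55655761 0.20168802 0.07      ] [0.55615195 0.20158717 0.07      ]
```

Mark is at (0.5564, 0.2018, ~0.072), which fits the 50–74 mm range. I'll hover with the die about 20 mm above the tag and check it with the fixed cameras.

{"op": "servo_tool", "data": {
  "motion": [
    {"tx": 0.0212,"ty": 0.0009,"tz": 0,"wx": 0,"wy": 0,"wz": 0},
    {"tx": 0.0212,"ty": 0.0009,"tz": 0,"wx": 0,"wy": 0,"wz": 0},
    {"tx": 0,"ty": 0,"tz": 0.02,"wx": 0,"wy": 0,"wz": 0},
    {"tx": 0,"ty": 0,"tz": 0.02,"wx": 0,"wy": 0,"wz": 0},
    {"tx": 0,"ty": 0,"tz": 0.02,"wx": 0,"wy": 0,"wz": 0},
    {"tx": 0,"ty": 0,"tz": 0.019,"wx": 0,"wy": 0,"wz": 0},
    {"tx": 0,"ty": 0,"tz": 0,"wx": 0,"wy": 0,"wz": 0},
    {"tx": 0,"ty": 0,"tz": 0,"wx": 0,"wy": 0,"wz": 0}
  ]
}}

```text
clock: 10.05
eef_pos: [0.5567, 0.2026, 0.2475]
ee_rot: [0.0, 0.982, 0.187, -0.0]
force: [0.3, 0.1, -1.7]
finger_gap: 0.0231
gripper_force: 50.0
```

{"op": "servo_tool", "data": {
  "motion": [
    {"tx": 0,"ty": 0,"tz": 0,"wx": 0,"wy": 0,"wz": 0},
    {"tx": 0,"ty": 0,"tz": 0,"wx": 0,"wy": 0,"wz": 0}
  ]
}}

```text
clock: 10.25
eef_pos: [0.5575, 0.203, 0.2484]
ee_rot: [-0.0, 0.982, 0.187, 0.001]
force: [-0.3, 0.3, -1.7]
finger_gap: 0.0232
gripper_force: 50.0
```

```bash
python3 - <<'E'
from h import *
e=[];f=[];out=[]
for c in ['scene','side','wrist']:
    s=read_state();e.append(s['eef_pos']);f.append(s['force']);im=imaging.get_image(c);C=cam(c,s)
    cv2.imwrite(f'pics/h_{c}.png',im[:,:,::-1])
    t=s['eef_pos'];d=[t[0],t[1],t[2]-.152];k=[.5564,.2018,.0723]
    r,q=map(int,proj(C,k));print(c,'die',proj(C,d),'mark',proj(C,k),'crop0',r-30,q-30)
    if c!='wrist': out.append(cv2.resize(np.ascontiguousarray(im[r-45:r+30,q-35:q+40,::-1]),(400,400),interpolation=2))
print(s['clock'],np.mean(e,0),np.mean(f,0),s['ee_rot'])
cv2.imwrite('pics/h.png',np.hstack(out))
E
```

```text
scene die (np.float64(161.97263923103304), np.float64(297.1971563856039)) mark (np.float64(166.83190076197553), np.float64(296.08297252642103)) crop0 136 266
side die (np.float64(224.2663788697207), np.float64(240.41581244940437)) mark (np.float64(230.6871913209958), np.float64(241.18510625558312)) crop0 200 211
wrist die (np.float64(202.35777687259957), np.float64(255.05025383623084)) mark (np.float64(194.90829642728653), np.float64(255.9442845075039)) crop0 164 225
10.35 [0.55738804 0.20291397 0.24815847] [ 0.14927296  0.11769779 -1.57817242] [-8.69965489e-05  9.82309987e-01  1.87260580e-01  7.45753590e-04]
```

View pics/h.png

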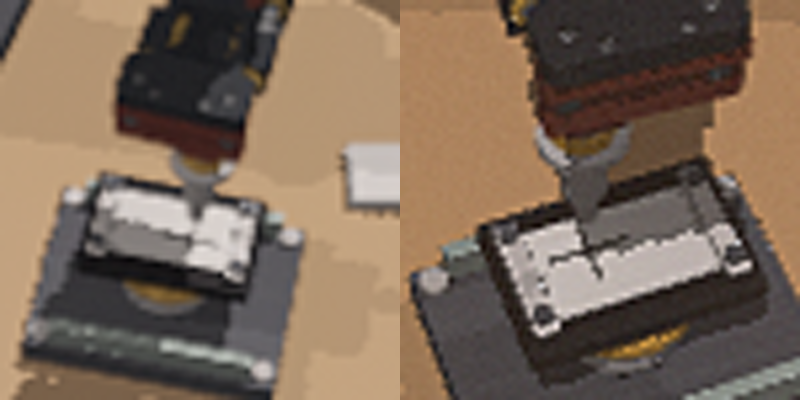

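The side crop shows the nose over the crossing: die at about (588,218), crossing at about (592,248). In full-frame pixels the offset between them matches the model to about 0.3 px, and the scene view agrees. Now a 0.7 mm trim and a gentle descent.

{"op": "servo_tool", "data": {
  "motion": [
    {"tx": -0.0007,"ty": 0.0002,"tz": 0.005,"wx": 0,"wy": 0,"wz": 0},
    {"tx": 0,"ty": 0,"tz": 0.005,"wx": 0,"wy": 0,"wz": 0},
    {"tx": 0,"ty": 0,"tz": 0.004,"wx": 0,"wy": 0,"wz": 0},
    {"tx": 0,"ty": 0,"tz": 0.003,"wx": 0,"wy": 0,"wz": 0},
    {"tx": 0,"ty": 0,"tz": 0.001,"wx": 0,"wy": 0,"wz": 0},
    {"tx": 0,"ty": 0,"tz": 0,"wx": 0,"wy": 0,"wz": 0},
    {"tx": 0,"ty": 0,"tz": 0,"wx": 0,"wy": 0,"wz": 0}
  ]
}}

```text
clock: 11.1
eef_pos: [0.5565, 0.2024, 0.2291]
ee_rot: [-0.0, 0.982, 0.187, 0.0]
force: [-0.2, 0.5, -1.0]
finger_gap: 0.0232
gripper_force: 50.0
```

```bash
python3 - <<'E'
from h import *
e=[];f=[]
for i in range(6):
    s=read_state();e.append(s['eef_pos']);f.append(s['force']);imaging.get_image('wrist')
print(s['clock'],np.mean(e,0),np.std(e,0),np.mean(f,0),np.std(f,0))
E
```

```text
11.35 [0.55651253 0.20235351 0.22921881] [1.99019193e-05 1.37639121e-05 3.37580642e-05] [-0.07642956 -0.21805908 -1.30953784] [0.24125662 0.44524581 0.38963059]
```

{"op": "servo_tool", "data": {
  "motion": [
    {"tx": 0,"ty": 0,"tz": 0.0003,"wx": 0,"wy": 0,"wz": 0},
    {"tx": 0,"ty": 0,"tz": 0.0003,"wx": 0,"wy": 0,"wz": 0},
    {"tx": 0,"ty": 0,"tz": 0.0003,"wx": 0,"wy": 0,"wz": 0},
    {"tx": 0,"ty": 0,"tz": 0.0003,"wx": 0,"wy": 0,"wz": 0},
    {"tx": 0,"ty": 0,"tz": 0.0003,"wx": 0,"wy": 0,"wz": 0},
    {"tx": 0,"ty": 0,"tz": 0.0003,"wx": 0,"wy": 0,"wz": 0},
    {"tx": 0,"ty": 0,"tz": 0.0003,"wx": 0,"wy": 0,"wz": 0},
    {"tx": 0,"ty": 0,"tz": 0.0003,"wx": 0,"wy": 0,"wz": 0}
  ]
}}

```text
clock: 12.2
eef_pos: [0.5564, 0.2023, 0.2266]
ee_rot: [0.0, 0.982, 0.187, 0.0]
force: [0.1, -0.1, -1.4]
finger_gap: 0.0233
gripper_force: 50.0
```

{"op": "servo_tool", "data": {
  "motion": [
    {"tx": 0,"ty": 0,"tz": 0.0003,"wx": 0,"wy": 0,"wz": 0},
    {"tx": 0,"ty": 0,"tz": 0.0003,"wx": 0,"wy": 0,"wz": 0},
    {"tx": 0,"ty": 0,"tz": 0.0003,"wx": 0,"wy": 0,"wz": 0},
    {"tx": 0,"ty": 0,"tz": 0.0003,"wx": 0,"wy": 0,"wz": 0},
    {"tx": 0,"ty": 0,"tz": 0.0003,"wx": 0,"wy": 0,"wz": 0},
    {"tx": 0,"ty": 0,"tz": 0.0003,"wx": 0,"wy": 0,"wz": 0},
    {"tx": 0,"ty": 0,"tz": 0.0003,"wx": 0,"wy": 0,"wz": 0},
    {"tx": 0,"ty": 0,"tz": 0,"wx": 0,"wy": 0,"wz": 0}
  ]
}}

```text
clock: 13.0
eef_pos: [0.5564, 0.2023, 0.2245]
ee_rot: [-0.0, 0.982, 0.187, -0.0]
force: [-0.5, 0.3, -1.1]
finger_gap: 0.0233
gripper_force: 50.0
```

{"op": "servo_tool", "data": {
  "motion": [
    {"tx": 0,"ty": 0,"tz": 0.0003,"wx": 0,"wy": 0,"wz": 0},
    {"tx": 0,"ty": 0,"tz": 0.0003,"wx": 0,"wy": 0,"wz": 0},
    {"tx": 0,"ty": 0,"tz": 0.0003,"wx": 0,"wy": 0,"wz": 0},
    {"tx": 0,"ty": 0,"tz": 0.0003,"wx": 0,"wy": 0,"wz": 0},
    {"tx": 0,"ty": 0,"tz": 0.0003,"wx": 0,"wy": 0,"wz": 0},
    {"tx": 0,"ty": 0,"tz": 0.0003,"wx": 0,"wy": 0,"wz": 0},
    {"tx": 0,"ty": 0,"tz": 0.0003,"wx": 0,"wy": 0,"wz": 0},
    {"tx": 0,"ty": 0,"tz": 0,"wx": 0,"wy": 0,"wz": 0}
  ]
}}

```text
clock: 13.8
eef_pos: [0.5567, 0.2024, 0.2232]
ee_rot: [0.0, 0.982, 0.187, 0.0]
force: [-1.8, -1.6, 7.3]
finger_gap: 0.0229
gripper_force: 50.0
```

```bash
cat > f.py <<'E'
from h import *
f=[]
for i in range(4):
    s=read_state();f.append(s['force']);imaging.get_image('wrist')
f=np.array(f);print(s['clock'],s['eef_pos'],np.mean(f,0),f[:,2],s['moment'])
E
python3 f.py
```

```text
13.95 [0.55663146 0.20242818 0.22322139] [-1.91159275 -1.18126546  6.73105417] [7.30907911 7.06470957 6.83462456 5.71580345] [-0.31863984  0.59672439 -0.00677513]
```

{"op": "servo_tool", "data": {
  "motion": [
    {"tx": 0,"ty": 0,"tz": 0.0003,"wx": 0,"wy": 0,"wz": 0},
    {"tx": 0,"ty": 0,"tz": 0.0003,"wx": 0,"wy": 0,"wz": 0},
    {"tx": 0,"ty": 0,"tz": 0.0003,"wx": 0,"wy": 0,"wz": 0},
    {"tx": 0,"ty": 0,"tz": 0,"wx": 0,"wy": 0,"wz": 0}
  ]
}}

```text
clock: 14.4
eef_pos: [0.5567, 0.2025, 0.2226]
ee_rot: [0.0, 0.982, 0.187, 0.001]
force: [-2.9, -1.5, 9.9]
finger_gap: 0.0234
gripper_force: 50.0
```

```bash
python3 f.py
```

```text
14.55 [0.55670472 0.20246523 0.22265594] [-2.81800095 -1.53847234  9.49555244] [9.88674573 9.81139904 9.54797617 8.73608881] [-0.3908586   0.76787603  0.03713916]
```

Push ≈ 10.9 N. I'll hold it there.

{"op": "servo_tool", "data": {
  "motion": [
    {"tx": 0,"ty": 0,"tz": 0,"wx": 0,"wy": 0,"wz": 0},
    {"tx": 0,"ty": 0,"tz": 0,"wx": 0,"wy": 0,"wz": 0},
    {"tx": 0,"ty": 0,"tz": 0,"wx": 0,"wy": 0,"wz": 0},
    {"tx": 0,"ty": 0,"tz": 0,"wx": 0,"wy": 0,"wz": 0},
    {"tx": 0,"ty": 0,"tz": 0,"wx": 0,"wy": 0,"wz": 0},
    {"tx": 0,"ty": 0,"tz": 0,"wx": 0,"wy": 0,"wz": 0},
    {"tx": 0,"ty": 0,"tz": 0,"wx": 0,"wy": 0,"wz": 0},
    {"tx": 0,"ty": 0,"tz": 0,"wx": 0,"wy": 0,"wz": 0}
  ]
}}

```text
clock: 15.4
eef_pos: [0.5567, 0.2024, 0.2226]
ee_rot: [0.0, 0.982, 0.187, 0.0]
force: [-2.8, -1.1, 8.7]
finger_gap: 0.0233
gripper_force: 50.0
```

{"op": "servo_tool", "data": {
  "motion": [
    {"tx": 0,"ty": 0,"tz": 0,"wx": 0,"wy": 0,"wz": 0},
    {"tx": 0,"ty": 0,"tz": 0,"wx": 0,"wy": 0,"wz": 0},
    {"tx": 0,"ty": 0,"tz": 0,"wx": 0,"wy": 0,"wz": 0},
    {"tx": 0,"ty": 0,"tz": 0,"wx": 0,"wy": 0,"wz": 0},
    {"tx": 0,"ty": 0,"tz": 0,"wx": 0,"wy": 0,"wz": 0},
    {"tx": 0,"ty": 0,"tz": 0,"wx": 0,"wy": 0,"wz": 0},
    {"tx": 0,"ty": 0,"tz": 0,"wx": 0,"wy": 0,"wz": 0},
    {"tx": 0,"ty": 0,"tz": 0,"wx": 0,"wy": 0,"wz": 0}
  ]
}}

```text
clock: 16.2
eef_pos: [0.5567, 0.2025, 0.2227]
ee_rot: [0.0, 0.982, 0.187, 0.001]
force: [-3.2, -1.6, 9.2]
finger_gap: 0.0233
gripper_force: 50.0
```

{"op": "servo_tool", "data": {
  "motion": [
    {"tx": 0,"ty": 0,"tz": 0,"wx": 0,"wy": 0,"wz": 0},
    {"tx": 0,"ty": 0,"tz": 0,"wx": 0,"wy": 0,"wz": 0},
    {"tx": 0,"ty": 0,"tz": 0,"wx": 0,"wy": 0,"wz": 0},
    {"tx": 0,"ty": 0,"tz": 0,"wx": 0,"wy": 0,"wz": 0},
    {"tx": 0,"ty": 0,"tz": 0,"wx": 0,"wy": 0,"wz": 0},
    {"tx": 0,"ty": 0,"tz": 0,"wx": 0,"wy": 0,"wz": 0},
    {"tx": 0,"ty": 0,"tz": 0,"wx": 0,"wy": 0,"wz": 0}
  ]
}}

```text
clock: 16.9
eef_pos: [0.5567, 0.2025, 0.2227]
ee_rot: [0.0, 0.982, 0.187, 0.001]
force: [-2.7, -1.4, 9.6]
finger_gap: 0.0231
gripper_force: 50.0
```

{"op": "servo_tool", "data": {
  "motion": [
    {"tx": 0,"ty": 0,"tz": -0.0005,"wx": 0,"wy": 0,"wz": 0},
    {"tx": 0,"ty": 0,"tz": -0.001,"wx": 0,"wy": 0,"wz": 0},
    {"tx": 0,"ty": 0,"tz": -0.002,"wx": 0,"wy": 0,"wz": 0},
    {"tx": 0,"ty": 0,"tz": -0.004,"wx": 0,"wy": 0,"wz": 0},
    {"tx": 0,"ty": 0,"tz": -0.01,"wx": 0,"wy": 0,"wz": 0},
    {"tx": 0,"ty": 0,"tz": -0.02,"wx": 0,"wy": 0,"wz": 0},
    {"tx": 0,"ty": 0,"tz": -0.025,"wx": 0,"wy": 0,"wz": 0},
    {"tx": 0,"ty": 0,"tz": -0.025,"wx": 0,"wy": 0,"wz": 0}
  ]
}}

```text
clock: 17.7
eef_pos: [0.5562, 0.2023, 0.3101]
ee_rot: [-0.0, 0.982, 0.187, -0.0]
force: [-0.5, -0.8, -1.5]
finger_gap: 0.0236
gripper_force: 50.0
```

{"op": "servo_tool", "data": {
  "motion": [
    {"tx": 0,"ty": 0,"tz": -0.0165,"wx": 0,"wy": 0,"wz": 0},
    {"tx": 0,"ty": 0,"tz": 0,"wx": 0,"wy": 0,"wz": 0},
    {"tx": 0,"ty": 0,"tz": 0,"wx": 0,"wy": 0,"wz": 0}
  ]
}}

```text
clock: 18.0
eef_pos: [0.5563, 0.2022, 0.3254]
ee_rot: [0.0, 0.982, 0.187, 0.0]
force: [0.6, -0.1, -1.5]
finger_gap: 0.0237
gripper_force: 50.0
```

```bash
python3 f.py
```

```text
18.15 [0.55587353 0.20197924 0.32419642] [ 0.01159572  0.3226216  -1.82909688] [-1.45987993 -1.61222909 -1.63262173 -2.61165678] [0.03583187 0.04960004 0.00176626]
```

Lifted clear. Now I carry it back over its own block.

{"op": "servo_tool", "data": {
  "motion": [
    {"tx": -0.006,"ty": 0.013,"tz": 0,"wx": 0,"wy": 0,"wz": 0},
    {"tx": -0.0118,"ty": 0.0257,"tz": 0,"wx": 0,"wy": 0,"wz": 0},
    {"tx": -0.0118,"ty": 0.0257,"tz": 0,"wx": 0,"wy": 0,"wz": 0},
    {"tx": -0.0118,"ty": 0.0257,"tz": 0,"wx": 0,"wy": 0,"wz": 0},
    {"tx": -0.0118,"ty": 0.0257,"tz": 0,"wx": 0,"wy": 0,"wz": 0},
    {"tx": -0.0118,"ty": 0.0257,"tz": 0,"wx": 0,"wy": 0,"wz": 0},
    {"tx": -0.0118,"ty": 0.0257,"tz": 0,"wx": 0,"wy": 0,"wz": 0},
    {"tx": -0.0118,"ty": 0.0257,"tz": 0,"wx": 0,"wy": 0,"wz": 0}
  ]
}}

```text
clock: 19.0
eef_pos: [0.5443, -0.012, 0.3252]
ee_rot: [0.0, 0.982, 0.187, -0.0]
force: [0.6, -0.2, -1.5]
finger_gap: 0.0233
gripper_force: 50.0
```

{"op": "servo_tool", "data": {
  "motion": [
    {"tx": -0.0118,"ty": 0.0257,"tz": 0,"wx": 0,"wy": 0,"wz": 0},
    {"tx": -0.0118,"ty": 0.0257,"tz": 0,"wx": 0,"wy": 0,"wz": 0},
    {"tx": -0.0118,"ty": 0.0257,"tz": 0,"wx": 0,"wy": 0,"wz": 0},
    {"tx": -0.0118,"ty": 0.0257,"tz": 0,"wx": 0,"wy": 0,"wz": 0},
    {"tx": -0.0118,"ty": 0.0257,"tz": 0,"wx": 0,"wy": 0,"wz": 0},
    {"tx": -0.0118,"ty": 0.0257,"tz": 0,"wx": 0,"wy": 0,"wz": 0},
    {"tx": -0.0118,"ty": 0.0257,"tz": 0,"wx": 0,"wy": 0,"wz": 0},
    {"tx": -0.0118,"ty": 0.0257,"tz": 0,"wx": 0,"wy": 0,"wz": 0}
  ]
}}

```text
clock: 19.8
eef_pos: [0.5317, -0.2377, 0.3252]
ee_rot: [-0.0, 0.982, 0.187, -0.0]
force: [-0.3, -0.4, -1.8]
finger_gap: 0.0229
gripper_force: 50.0
```

{"op": "servo_tool", "data": {
  "motion": [
    {"tx": -0.0118,"ty": 0.0257,"tz": 0,"wx": 0,"wy": 0,"wz": 0},
    {"tx": 0,"ty": 0,"tz": 0,"wx": 0,"wy": 0,"wz": 0},
    {"tx": 0,"ty": 0,"tz": 0,"wx": 0,"wy": 0,"wz": 0},
    {"tx": 0,"ty": 0,"tz": 0,"wx": 0,"wy": 0,"wz": 0},
    {"tx": 0,"ty": 0,"tz": 0,"wx": 0,"wy": 0,"wz": 0}
  ]
}}

```text
clock: 20.3
eef_pos: [0.5315, -0.2627, 0.3255]
ee_rot: [-0.0, 0.982, 0.188, 0.0]
force: [0.2, 0.9, -1.9]
finger_gap: 0.0234
gripper_force: 50.0
```

```bash
cat > g.py <<'E'
from h import *
s=read_state();d=np.array([.5296,-.2782,.156])-s['eef_pos'];print('tool delta',rot(s).T@d)
E
python3 f.py;python3 g.py
```

```text
20.45 [ 0.53152692 -0.26304823  0.3256469 ] [ 0.32763449  0.13458712 -1.58084301] [-1.88490127 -1.75303861 -0.90431017 -1.781122  ] [-0.01325666 -0.00495559  0.04664382]
tool delta [-0.00732227  0.01321593  0.16964713]
```

{"op": "servo_tool", "data": {
  "motion": [
    {"tx": -0.0073,"ty": 0.0132,"tz": 0,"wx": 0,"wy": 0,"wz": 0},
    {"tx": 0,"ty": 0,"tz": 0.02,"wx": 0,"wy": 0,"wz": 0},
    {"tx": 0,"ty": 0,"tz": 0.02,"wx": 0,"wy": 0,"wz": 0},
    {"tx": 0,"ty": 0,"tz": 0.02,"wx": 0,"wy": 0,"wz": 0},
    {"tx": 0,"ty": 0,"tz": 0.02,"wx": 0,"wy": 0,"wz": 0},
    {"tx": 0,"ty": 0,"tz": 0.02,"wx": 0,"wy": 0,"wz": 0},
    {"tx": 0,"ty": 0,"tz": 0,"wx": 0,"wy": 0,"wz": 0},
    {"tx": 0,"ty": 0,"tz": 0,"wx": 0,"wy": 0,"wz": 0}
  ]
}}

```text
clock: 21.3
eef_pos: [0.5293, -0.2796, 0.2258]
ee_rot: [0.0, 0.982, 0.187, -0.0]
force: [0.2, -0.8, -1.7]
finger_gap: 0.023
gripper_force: 50.0
```

{"op": "servo_tool", "data": {
  "motion": [
    {"tx": 0,"ty": 0,"tz": 0,"wx": 0,"wy": 0,"wz": 0},
    {"tx": 0,"ty": 0,"tz": 0,"wx": 0,"wy": 0,"wz": 0},
    {"tx": 0,"ty": 0,"tz": 0,"wx": 0,"wy": 0,"wz": 0}
  ]
}}

```text
clock: 21.6
eef_pos: [0.5298, -0.279, 0.2265]
ee_rot: [0.0, 0.982, 0.187, 0.001]
force: [0.9, -0.3, -2.0]
finger_gap: 0.0229
gripper_force: 50.0
```

```bash
python3 f.py;python3 g.py
```

```text
21.75 [ 0.52956694 -0.27882565  0.22597926] [ 0.05755587  0.39621402 -1.81896343] [-1.98943567 -2.04989987 -1.42046466 -1.8160535 ] [ 0.00150023 -0.0215426   0.02312235]
tool delta [ 0.00032189 -0.00055589  0.0698392 ]
```

{"op": "servo_tool", "data": {
  "motion": [
    {"tx": 0.0003,"ty": -0.0005,"tz": 0.005,"wx": 0,"wy": 0,"wz": 0},
    {"tx": 0,"ty": 0,"tz": 0.005,"wx": 0,"wy": 0,"wz": 0},
    {"tx": 0,"ty": 0,"tz": 0.005,"wx": 0,"wy": 0,"wz": 0},
    {"tx": 0,"ty": 0,"tz": 0.005,"wx": 0,"wy": 0,"wz": 0},
    {"tx": 0,"ty": 0,"tz": 0.005,"wx": 0,"wy": 0,"wz": 0},
    {"tx": 0,"ty": 0,"tz": 0.005,"wx": 0,"wy": 0,"wz": 0},
    {"tx": 0,"ty": 0,"tz": 0,"wx": 0,"wy": 0,"wz": 0}
  ]
}}

```text
clock: 22.5
eef_pos: [0.5291, -0.278, 0.1946]
ee_rot: [-0.0, 0.982, 0.187, -0.001]
force: [0.7, -0.0, -1.2]
finger_gap: 0.0236
gripper_force: 50.0
```

{"op": "servo_tool", "data": {
  "motion": [
    {"tx": 0,"ty": 0,"tz": 0.005,"wx": 0,"wy": 0,"wz": 0},
    {"tx": 0,"ty": 0,"tz": 0.005,"wx": 0,"wy": 0,"wz": 0},
    {"tx": 0,"ty": 0,"tz": 0.005,"wx": 0,"wy": 0,"wz": 0},
    {"tx": 0,"ty": 0,"tz": 0.005,"wx": 0,"wy": 0,"wz": 0},
    {"tx": 0,"ty": 0,"tz": 0.005,"wx": 0,"wy": 0,"wz": 0},
    {"tx": 0,"ty": 0,"tz": 0.005,"wx": 0,"wy": 0,"wz": 0},
    {"tx": 0,"ty": 0,"tz": 0,"wx": 0,"wy": 0,"wz": 0},
    {"tx": 0,"ty": 0,"tz": 0,"wx": 0,"wy": 0,"wz": 0}
  ]
}}

```text
clock: 23.3
eef_pos: [0.5295, -0.2782, 0.1655]
ee_rot: [-0.0, 0.982, 0.187, -0.0]
force: [0.1, 0.0, -1.1]
finger_gap: 0.0231
gripper_force: 50.0
```

```bash
python3 f.py;python3 g.py
```

```text
23.45 [ 0.52969847 -0.2782583   0.16581766] [ 0.23126505 -0.05761015 -1.24486644] [-1.14368091 -1.14850096 -1.69279158 -0.9944923 ] [ 0.01388867 -0.00952862 -0.00333051]
tool delta [-5.36498874e-05 -1.09808277e-04  9.85828379e-03]
```

{"op": "servo_tool", "data": {
  "motion": [
    {"tx": 0,"ty": 0,"tz": 0.003,"wx": 0,"wy": 0,"wz": 0},
    {"tx": 0,"ty": 0,"tz": 0.003,"wx": 0,"wy": 0,"wz": 0},
    {"tx": 0,"ty": 0,"tz": 0.002,"wx": 0,"wy": 0,"wz": 0},
    {"tx": 0,"ty": 0,"tz": 0.001,"wx": 0,"wy": 0,"wz": 0},
    {"tx": 0,"ty": 0,"tz": 0.0007,"wx": 0,"wy": 0,"wz": 0},
    {"tx": 0,"ty": 0,"tz": 0,"wx": 0,"wy": 0,"wz": 0},
    {"tx": 0,"ty": 0,"tz": 0,"wx": 0,"wy": 0,"wz": 0}
  ]
}}

```text
clock: 24.2
eef_pos: [0.5295, -0.2781, 0.156]
ee_rot: [-0.0, 0.982, 0.187, -0.0]
force: [-1.6, 1.4, 0.3]
finger_gap: 0.0231
gripper_force: 50.0
```

```bash
python3 f.py;python3 g.py
```

```text
24.35 [ 0.52945171 -0.27815763  0.15598891] [-1.26737869  0.97827571  0.5311466 ] [ 0.33737635 -0.80232183  1.06410697  1.5254249 ] [0.20360854 0.35028647 0.00330493]
tool delta [ 1.33348222e-04  8.92393798e-05 -1.64824561e-05]
```

Seated: the vertical load is now carried by the block. I'll release gently and rise.

{"op": "servo_tool", "data": {
  "motion": [
    {"tx": 0,"ty": 0,"tz": 0,"wx": 0,"wy": 0,"wz": 0},
    {"tx": 0,"ty": 0,"tz": 0,"wx": 0,"wy": 0,"wz": 0},
    {"tx": 0,"ty": 0,"tz": 0,"wx": 0,"wy": 0,"wz": 0},
    {"tx": 0,"ty": 0,"tz": 0,"wx": 0,"wy": 0,"wz": 0},
    {"tx": 0,"ty": 0,"tz": 0,"wx": 0,"wy": 0,"wz": 0}
  ],
  "fingers": 0.06,
  "force": 10
}}

```text
clock: 24.9
eef_pos: [0.5296, -0.2782, 0.1559]
ee_rot: [0.0, 0.982, 0.187, 0.0]
force: [-0.2, 0.6, 0.1]
finger_gap: 0.0587
gripper_force: 0.0
```

{"op": "servo_tool", "data": {
  "motion": [
    {"tx": 0,"ty": 0,"tz": -0.005,"wx": 0,"wy": 0,"wz": 0},
    {"tx": 0,"ty": 0,"tz": -0.02,"wx": 0,"wy": 0,"wz": 0},
    {"tx": 0,"ty": 0,"tz": -0.025,"wx": 0,"wy": 0,"wz": 0},
    {"tx": 0,"ty": 0,"tz": -0.025,"wx": 0,"wy": 0,"wz": 0},
    {"tx": 0,"ty": 0,"tz": -0.025,"wx": 0,"wy": 0,"wz": 0},
    {"tx": 0,"ty": 0,"tz": -0.025,"wx": 0,"wy": 0,"wz": 0},
    {"tx": 0,"ty": 0,"tz": -0.025,"wx": 0,"wy": 0,"wz": 0},
    {"tx": 0,"ty": 0,"tz": 0,"wx": 0,"wy": 0,"wz": 0}
  ]
}}

```text
clock: 25.7
eef_pos: [0.5311, -0.2788, 0.31]
ee_rot: [0.002, 0.982, 0.187, 0.003]
force: [-0.2, -0.1, 0.2]
finger_gap: 0.0599
gripper_force: 0.0
```

{"op": "servo_tool", "data": {
  "motion": [
    {"tx": 0,"ty": 0,"tz": 0,"wx": 0,"wy": 0,"wz": 0},
    {"tx": 0,"ty": 0,"tz": 0,"wx": 0,"wy": 0,"wz": 0},
    {"tx": 0,"ty": 0,"tz": 0,"wx": 0,"wy": 0,"wz": 0}
  ]
}}

```text
clock: 26.0
eef_pos: [0.5289, -0.278, 0.3045]
ee_rot: [-0.001, 0.982, 0.187, -0.001]
force: [-0.6, -0.2, 0.1]
finger_gap: 0.0599
gripper_force: 0.0
```

```bash
python3 - <<'E'
from h import *
s=read_state();print(s['eef_pos'],s['finger_gap'],s['force'],s['clock']);o=[]
im=imaging.get_image('wrist')[60:280,150:370];o.append(im)
im=imaging.get_image('side')[70:170,220:320];o.append(im)
cv2.imwrite('pics/end.png',np.hstack([cv2.resize(i,(400,400),interpolation=2) for i in o])[:,:,::-1])
E
```

```text
[ 0.52894619 -0.27797781  0.30448478] 0.05990167405821657 [-0.61552899 -0.18751009  0.14803923] 26.0
```

View pics/end.png

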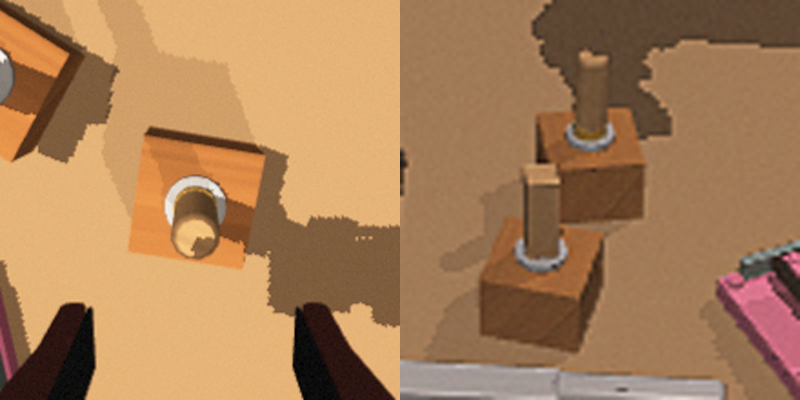

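The punch stands upright in its block with its collar flat on the top, at (196,205) in the wrist crop and (590,135) in the side crop. The gripper is clear of everything.

```bash
python3 -c "
from plant import *
print(hand_in())"
```

```text
the job is handed in; nothing more can be done
None
```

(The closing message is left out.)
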